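# Take the top colour reference off the fanned pile and load it into the roast colour meter

### The job

Lift the top colour-reference plaque (rust-red disc) straight up off the fanned pile by the edges of its plate, without shifting the two plaques under it, and lay it down flat on the black rubber mat and let go. Then take it again by its narrow handle, lift it, and slide it plate first into the slot of the roast colour meter until it is fully home, handle sticking out. Never drop it or let it touch the pile again, and leave the bowls and the spoon where they are.

Things in the scene. Friction and masses are not known exactly. Their poses are not given: they have to be found in the camera images.
- top_plate (a point): Centre (half-way up) of the plate of the top plaque, the one to move: white plastic plate 90 x 56 x 14 mm (x, y, z) with a flat 44 mm rust-red disc inlaid in its face, rigid with a narrow white handle. The plaque lies flat. x points from the handle to the plate's free end, z up. The plate is the part to grip first, across its 56 mm width (along y). Whole plaque 151 mm long, 14 mm thick, about 0.13 kg.
- top_handle (a point): Middle (half-way up) of the same plaque's handle, a bar 61 x 22 x 14 mm, 75 mm behind the plate's centre along -x; same axes as top_plate. The handle runs from the plate's near edge (30 mm in front of this point) to 31 mm behind this point. In the stand it lies between two cheeks, too close for fingers; on the mat it is free to grip across its 22 mm width (along y).
- mid_plate (a point): Plate centre of the second plaque (cream disc), same shape, directly under the top one but fanned out to one side by several degrees, so that its edge sticks out under the top plate; must not be shifted. The top plaque rests flat on it.
- low_plate (a point): Plate centre of the lowest plaque (dark brown disc), same shape, fanned out to the other side; must not be shifted. It rests on the stand's base, and the second rests flat on it.
- stand: Fixed stand. Black base plate 175 x 120 mm, 6 mm thick, carrying the three plaques (undersides 6, 20 and 34 mm above the table; top of the pile at 48 mm). Origin on the table under the middle of the handles; x points towards the plates. Two blue upright cheeks, each 40 mm long (x), 12 mm thick, reaching 58 mm above the table, stand at y = -25 and +25 mm (38 mm clear between them), round the handles.
- mat_centre (a point): Centre of the upper face of the fixed black rubber mat, 190 x 190 mm, 4 mm thick, edges along its x and y. The plaque is to lie flat on it.
- slot_mouth (a point): Middle of the floor edge of the slot's mouth in the fixed roast colour meter (grey low front, white tall rear with a display). x points into the slot, z up. The slot's floor is 8 mm above the table; slot 64 mm wide (y), 24 mm high, 85 mm deep to its stop. Two orange guides flare outwards in front of the mouth, up to 17 mm in front of it, 22 mm high.
- slot_home (a point): Where the plate's centre must be when the plaque is fully home against the stop: 40 mm inside the mouth along x, 15 mm above the table. Same axes as slot_mouth; 5 mm of the plate and the whole handle then stick out of the mouth.
- meter: The fixed roast colour meter. Origin on the table under the middle of the slot's mouth, 8 mm below slot_mouth, same axes. The grey front is 150 mm wide and its roof is 42 mm above the table; the white rear begins 85 mm in from the mouth and is 125 mm high.
- top: The top plaque itself; origin under the middle of the handle, 7 mm below top_handle; same axes.
- mid: The second plaque; origin under the middle of its handle.
- low: The lowest plaque; origin under the middle of its handle.
- mat: The rubber mat; origin under its centre, on the table.
- bowl_a: White cupping bowl, 94 mm across, 60 mm high, standing on the table beyond the work; origin under its centre. Leave alone.
- bowl_b: Another such bowl on the table. Leave alone.
- bowl_c: Another such bowl, standing on the black weighing scale (26 mm high). Leave alone.
- spoon: Steel cupping spoon 160 mm long lying on the table; origin under it. Leave alone.
There are look-alikes about, which are no part of the job. What is shaped like the top but purple is not meant.

How it is judged:
By the outcome, as a careful person would: the job done as asked, in the order asked, and still so for the second after the job is handed in, with the robot touching nothing.
It also fails if it takes over 64 s, if anything falls off the work surface, if the arm or the gripper's body presses on something with over 40 N, if the wrist force passes 120 N, or if a joint passes its speed limit or range.

### The arm

A 6-joint arm with a two-finger parallel gripper is mounted at the origin on the work surface. World frame = base frame: x ahead of the robot, y to its left, z up, the work surface at z = 0. Lengths are in m, angles in rad, forces in N, time in s.
With the tool pointing down it reaches from about 0.35 to 0.975 m from the base axis. Payload 4.9 kg.
Tool frame: the origin (TCP) lies at the very end of the fingers, on their centre line; the grasp point (between the pads) lies 19 mm behind it; z points along the fingers, y is the line along which they close (so a half turn about z gives the same grasp; the last joint's range is limited). The gripper opens to 85 mm and grips with 20 to 120 N. Pads are 22 mm wide; open, the fingers measure 114 mm over their backs; the gripper's body (76 mm by 85 mm) begins 54 mm behind the grasp point. The pads swing forward as they close: fully open they stand 13 mm farther back than shut.
Start: joints at [-1.368, 0.053, 1.613, -0, 1.476, -0.119], TCP at [0.198, -0.593, 0.231] pointing down, gripper open.
Joint ranges: [-3.01, 3.01], [-1.01, 2.22], [0.06, 2.58], [-1.02, 4.17], [0.09, 2.62], [-3.14, 3.14]. Speed limits (rad/s): [2.57, 2.57, 3.14, 3.14, 3.14, 3.14].

### API

Orientations are given as a rotation vector (axis times angle).
In Python, from bench import arm gives the robot as it stands. Calls block until the motion is done:
- arm.move_ptp(position, orientation): joint-space move of the TCP to a pose.
- arm.movel(position, ori=None, v=0.15, stop_force=None): straight line of the TCP; ori=None keeps the orientation; v is the mean speed in m/s. With stop_force (N) it stops when the force on the tool has changed by that much, and returns True; else False.
- arm.move_j(angles): joint-space move.
- arm.release() and arm.close_gripper(force=None): open the fingers fully, or close them until they stop; force is the grip in N (None keeps the last).
- arm.pause(seconds).
- arm.solve_ik(position, orientation): joint angles nearest the present ones, or None.
- arm.capture(name): name is "scene" or "top"; returns the picture (400x640x3 uint8, red, green, blue); there is no depth.
- arm.camera_info(name): a dict with "fx", "fy", "cx", "cy" (pixels), "position" and "rotation" of the camera in the world. Camera axes: x right, y down, z forward; pixel columns grow to the right and rows downward; lengths in m; the calibration is good to about 2 mm. A picture is of the moment at which its call begins. camera_info takes no time and is no camera call.
A pose or a line that the arm cannot do raises arm.IKError and nothing moves.
- arm.close_job(): hands the job in; it is judged then, once.
Readings, each from a call of its own:
- arm.get_clock(): time.
- arm.get_joint_pos(): joint angles.
- arm.get_qvel(): joint speeds.
- arm.get_effort(): joint torques, N m.
- arm.get_eef_pos(): TCP position.
- arm.get_eef_rot(): TCP orientation.
- arm.get_contact_force(): force on the tool from outside, world axes, zero at the start.
- arm.get_wrist_torque(): the same for the moment, N m.
- arm.get_grip_width(): finger opening in m.
- arm.get_finger_force(): force on a finger pad.
Only numpy, scipy, OpenCV 4.12 (cv2) and the standard library are available. Lean on these libraries where they do the work, as an engineer would, in place of code of your own. Each camera call takes 0.05 s, during which the arm holds its last target. There are 200 camera calls.

## Working session

There is one attempt and no reset: what is moved stays moved. The work goes in short steps, each a Python script; the robot and the scene stay as the last script left them, time stands still between calls to the robot, and variables do not carry over. Pictures are saved under pics/ and viewed, at most 12 in all, crops included, and the job is handed in when it is done.

```bash
ls; mkdir -p pics
python3 - <<'E'
from bench import arm
import cv2
for n in("scene","top"):
    i=arm.capture(n); cv2.imwrite(f"pics/{n}0.png",i[:,:,::-1]); print(n,arm.camera_info(n))
print(arm.get_clock(),arm.get_eef_rot())
E
```

```text
pics
scene {'fx': 471.1029859688052, 'fy': 471.1029859688052, 'cx': 318.30447679415755, 'cy': 198.79930258003446, 'position': array([1.12739691, 0.48973966, 0.99245559]), 'rotation': array([-1.19033974, -2.41750757,  0.88302726])}
top {'fx': 370.1224537998591, 'fy': 370.1224537998591, 'cx': 323.21336318084644, 'cy': 200.04936125407224, 'position': array([0.32748127, 0.0415546 , 0.89205031]), 'rotation': array([-2.14611349,  2.12253958, -0.22948445])}
0.1 [-3.09916693e+00 -5.03019386e-01  1.52861722e-04]
```

View pics/scene0.png

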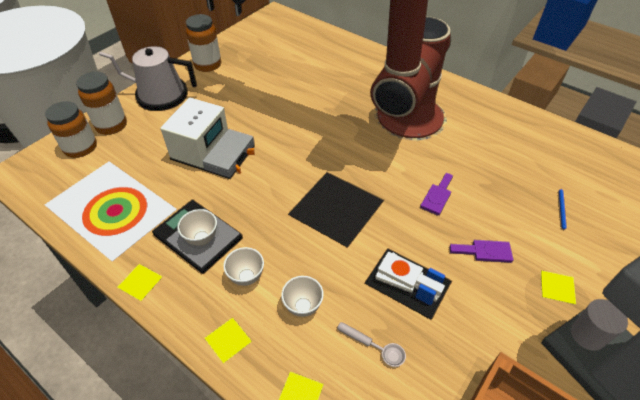

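View pics/top0.png

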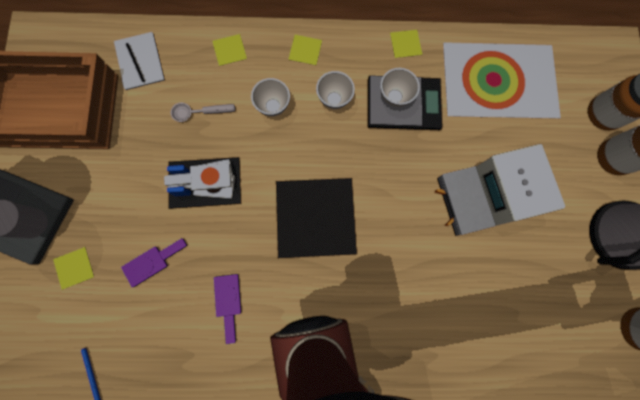

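The target is the white plaque with the rust-red disc, at scene (400,268) and top (209,176). It could be confused with:
- the purple look-alikes at scene (437,195) and (483,250), top (228,305) and (155,260)
- the cream and dark plaques just under it
- the red print centre at top (493,79)

The mat is at top (316,218). The meter mouth is at top (446,208), with its orange guides at (441,191) and (450,222). Next is one close crop to check the choice.

```bash
cat > h.py <<'E'
import numpy as np, cv2
from scipy.spatial.transform import Rotation as R
def ray(arm,n,uv):
    c=arm.camera_info(n); d=np.array([(uv[0]-c['cx'])/c['fx'],(uv[1]-c['cy'])/c['fy'],1.])
    return np.array(c['position']),R.from_rotvec(c['rotation']).apply(d)
def onz(arm,n,uv,z):
    p,d=ray(arm,n,uv); return p+d*(z-p[2])/d[2]
def proj(arm,n,P):
    c=arm.camera_info(n); q=R.from_rotvec(c['rotation']).inv().apply(np.atleast_2d(P)-c['position'])
    return np.c_[q[:,0]/q[:,2]*c['fx']+c['cx'],q[:,1]/q[:,2]*c['fy']+c['cy']]
def blob(m,k=0):
    n,l,s,c=cv2.connectedComponentsWithStats(m.astype('uint8'))
    return [(s[i,4],c[i]) for i in sorted(range(1,n),key=lambda i:-s[i,4])]
E
python3 - <<'E'
from bench import arm
from h import *
a=cv2.imread("pics/scene0.png");b=cv2.imread("pics/top0.png")
f=lambda i,x,y,w,h:cv2.resize(i[y:y+h,x:x+w],(400,300),interpolation=cv2.INTER_CUBIC)
g=np.vstack([np.hstack([f(a,360,240,100,75),f(b,155,145,100,75)]),np.hstack([f(a,160,95,100,75),f(b,430,140,140,105)])])
cv2.imwrite("pics/crop.png",g)
def rgb(i): return [i[:,:,k].astype(int) for k in(2,1,0)]
for n,i in(("scene",a),("top",b)):
    r,gg,bl=rgb(i)
    red=(r>140)&(gg<100)&(bl<70)&(r-gg>80)
    blue=(bl>110)&(r<60)
    print(n,'red',[(s,c.round(1),onz(arm,n,c,.048).round(4)) for s,c in blob(red)[:6]])
    print(n,'blue',[(s,c.round(1),onz(arm,n,c,.058).round(4)) for s,c in blob(blue)[:5]])
    org=(r>180)&(gg>60)&(gg<130)&(bl<60)
    print(n,'or',[(s,c.round(1),onz(arm,n,c,.022).round(4)) for s,c in blob(org)[:8]])
    bk=(r<45)&(gg<45)&(bl<45)
    print(n,'bk',[(s,c.round(1),onz(arm,n,c,.004).round(4)) for s,c in blob(bk)[:6]])
E
```

```text
scene red [(np.int32(634), array([113.5, 212.3]), array([ 0.8503, -0.3827,  0.048 ])), (np.int32(186), array([400.1, 267.6]), array([0.5445, 0.2846, 0.048 ])), (np.int32(102), array([114.2, 209.6]), array([ 0.8436, -0.3886,  0.048 ]))]
scene blue [(np.int32(114), array([562. , 209.2]), array([0.1495, 0.5237, 0.058 ])), (np.int32(69), array([427.1, 289.4]), array([0.563 , 0.3641, 0.058 ])), (np.int32(58), array([436.2, 273.4]), array([0.5137, 0.3604, 0.058 ])), (np.int32(2), array([585.5,   0. ]), array([-0.9906,  0.2248,  0.058 ]))]
scene or [(np.int32(741), array([113.6, 212.2]), array([ 0.8422, -0.407 ,  0.022 ])), (np.int32(187), array([400.1, 267.6]), array([0.5285, 0.2789, 0.022 ])), (np.int32(92), array([492. , 395.3]), array([0.6723, 0.5788, 0.022 ])), (np.int32(22), array([545.5, 383. ]), array([0.5835, 0.6545, 0.022 ])), (np.int32(19), array([506. , 395.5]), array([0.6556, 0.601 , 0.022 ])), (np.int32(16), array([505.1, 367.8]), array([0.604 , 0.5769, 0.022 ])), (np.int32(13), array([516.6, 364.7]), array([0.5833, 0.5934, 0.022 ])), (np.int32(11), array([506.3, 358.2]), arra
[... 638 characters left out ...]
48 ]))]
top blue [(np.int32(144), array([ 89.1, 374.6]), array([0.1117, 0.5025, 0.058 ])), (np.int32(55), array([175.2, 167.7]), array([0.5579, 0.3626, 0.058 ])), (np.int32(54), array([175.2, 188.9]), array([0.5078, 0.3586, 0.058 ]))]
top or []
top bk [(np.int32(5668), array([315.1, 217.7]), array([0.453 , 0.0381, 0.004 ])), (np.int32(4197), array([326.5, 372.2]), array([0.1035, 0.0082, 0.004 ])), (np.int32(3154), array([ 34.2, 209.4]), array([0.4646, 0.7069, 0.004 ])), (np.int32(1101), array([610.9, 241.3]), array([ 0.4038, -0.6852,  0.004 ])), (np.int32(884), array([416.8, 109. ]), array([ 0.7393, -0.2206,  0.004 ])), (np.int32(873), array([208.7, 193.3]), array([0.5098, 0.2975, 0.004 ]))]
```

View pics/crop.png

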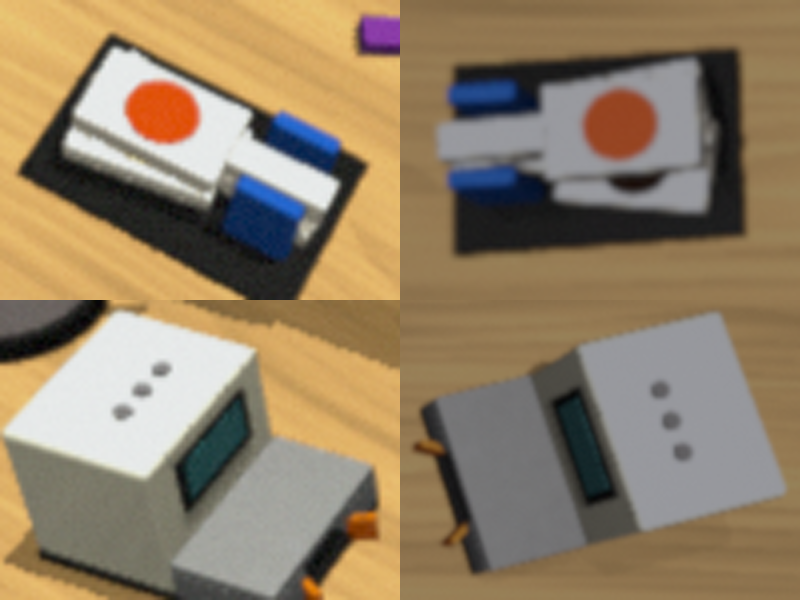

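The crop confirms it: a red disc on a white plate lying on the pile between the blue cheeks. The edge showing above it in the top view is the mid plaque. I'll zoom in to get the yaw of the pile and of the meter.

Run:
```python
from h import *
a=cv2.imread("pics/scene0.png");b=cv2.imread("pics/top0.png")
f=lambda i,x,y,w,h:cv2.convertScaleAbs(cv2.resize(i[y:y+h,x:x+w],(800,w and 800*h//w),interpolation=cv2.INTER_CUBIC),alpha=1.0)
cv2.imwrite("pics/pile2.png",np.vstack([f(a,370,245,80,30),f(b,160,152,80,30)]))
g=lambda i,x,y,w,h:cv2.resize(i[y:y+h,x:x+w],(400,600),interpolation=cv2.INTER_CUBIC)
cv2.imwrite("pics/meter2.png",np.hstack([g(a,200,125,60,60) if 0 else g(a,210,120,50,75),g(b,430,165,50,75)]))
```

```text
(no output)
```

View pics/pile2.png

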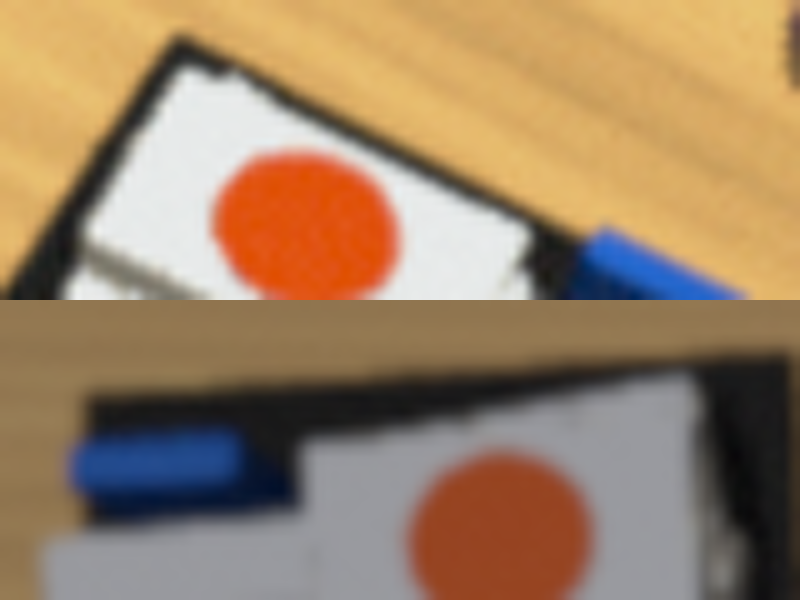

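View pics/meter2.png

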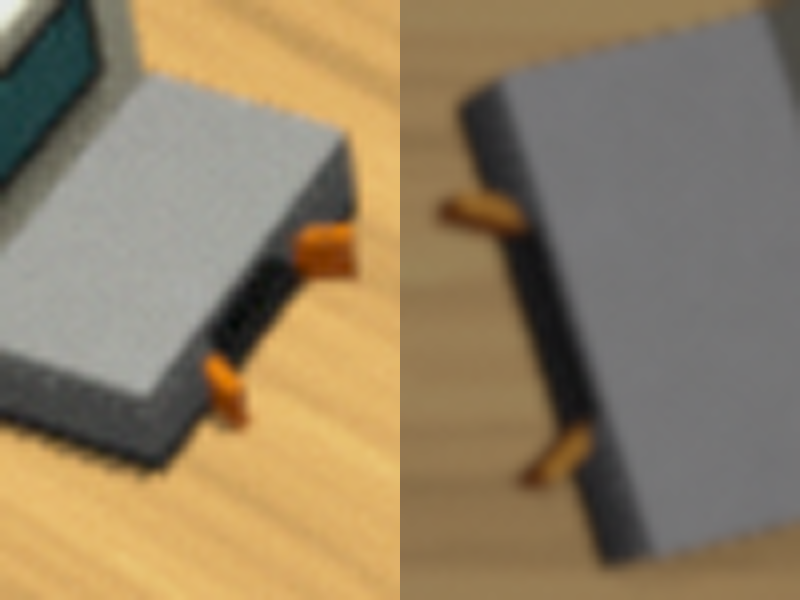

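Pile, in full-image pixels:
- **Top view:** the top handle edge runs (164.5,176) to (190,173.8), with the plate shoulder at (190,166). The mid plaque emerges beyond about (204,164).
- **Scene view:** the plate's far edge runs (394,252.5) to (423,268.5).

Meter, front roof corners:
- **Scene view:** (253.1,136.5) and (228.8,169.4).
- **Top view:** (443.1,174.8) and (461.5,235).

Run:
```python
from bench import arm
from h import *
def yaw(d): return np.degrees(np.arctan2(d[1],d[0])).round(2)
o=lambda n,u,v,z:onz(arm,n,(u,v),z)
p,q=o('top',164.5,176,.048),o('top',190,173.8,.048); print('handle',yaw(q-p),np.linalg.norm(q-p))
s=o('top',190,166,.048)
p2,q2=o('scene',394,252.5,.048),o('scene',423,268.5,.048); print('edge scene',yaw(p2-q2))
disc=np.array([.5437,.2853,.048])
for y in(-90,-87,-85,-82): 
    r=R.from_euler('z',y,degrees=True).inv(); print(y,*[(r.apply(x-disc)*1000).round(1)[:2] for x in(p,q,s,p2,q2)])
c1,c2=o('scene',253.1,136.5,.042),o('scene',228.8,169.4,.042);d1,d2=o('top',461.5,235,.042),o('top',443.1,174.8,.042)
for a,b in((c1,c2),(d1,d2)): print('mouth',(a+b)/2,np.linalg.norm(b-a),yaw(b-a)-90)
for n,z in(('top',.058),):
    a,b=o(n,175.2,167.7,z),o(n,175.2,188.9,z); print('stand',yaw(a-b)-90,(a+b)/2)
# guides: tops
for n,L in(('scene',[(253.9,149),(248,149.5),(238.5,173),(236.5,165.5)]),('top',[(434.5,191),(445,193),(446,225.5),(453,219)])):
    print(n,[o(n,*x,.022).round(3)[:2] for x in L])
```

```text
handle -83.94 0.05860709034426196
edge scene -87.67
-90 [-104.1   -3.5] [-45.8   2.7] [-47.3  21.5] [ 34.3 -26.5] [-42.9 -29.6]
-87 [-104.2    2. ] [-45.6   5.1] [-46.1  24. ] [ 32.8 -28.2] [-44.4 -27.3]
-85 [-104.     5.6] [-45.4   6.7] [-45.2  25.6] [ 31.8 -29.4] [-45.3 -25.8]
-82 [-103.6   11.1] [-45.    9.1] [-43.8  27.9] [ 30.2 -31. ] [-46.6 -23.4]
mouth [ 0.48705415 -0.2800758   0.042     ] 0.1461196424950936 -74.84
mouth [ 0.48312179 -0.28407939  0.042     ] 0.14789056080572058 -76.1
stand -85.28 [0.53279406 0.36056532 0.058     ]
scene [array([ 0.44 , -0.277]), array([ 0.453, -0.289]), array([ 0.539, -0.245]), array([ 0.521, -0.27 ])]
top [array([ 0.519, -0.25 ]), array([ 0.515, -0.276]), array([ 0.436, -0.274]), array([ 0.451, -0.292])]
```

```bash
cat >> h.py <<'E'
def ori(yawdeg,s=1):
    p=R.from_euler('z',yawdeg,degrees=True).apply([0,s,0]); z=np.array([0,0,-1.])
    return R.from_matrix(np.c_[np.cross(p,z),p,z]).as_rotvec()
def pt(c,yawdeg,dx,dy=0): # local offset -> world xy
    return np.array(c[:2])+R.from_euler('z',yawdeg,degrees=True).apply([dx,dy,0])[:2]
DISC=(.5437,.2853); YT=-84.5; MOUTH=np.array([.485,-.282]); YM=-75.5; MAT=(.4555,.0395)
E
python3 - <<'E'
from bench import arm
from h import *
g=pt(DISC,YT,-10)
for s in(1,-1):
    for P,y in((( *g,.1),YT),((*MAT,.1),YM),((*pt(MOUTH,YM,-60),.02),YM)):
        q=arm.solve_ik(P,ori(y,s)); print(s,None if q is None else np.round(q,2))
s=1 if abs(arm.solve_ik((*g,.1),ori(YT,1))[5])<abs(arm.solve_ik((*g,.1),ori(YT,-1))[5]) else -1
arm.move_ptp((*g,.16),ori(YT,s)); arm.movel((*g,.085))
a=arm.capture("scene");b=arm.capture("top")
f=lambda i,x,y,w,h:cv2.resize(i[y:y+h,x:x+w],(800,300),interpolation=cv2.INTER_CUBIC)
cv2.imwrite("pics/g1.png",np.vstack([f(a,330,220,160,60),f(b,130,135,160,60)])[:,:,::-1])
print(s,arm.get_clock(),arm.get_eef_pos(),arm.get_grip_width())
E
```

```text
1 None
1 [-0.08 -0.24  2.12 -0.    1.27 -0.33]
1 None
-1 None
-1 [-0.08 -0.24  2.12 -0.    1.27  2.81]
-1 NoneTraceback (most recent call last):
  File "<stdin>", line 7, in <module>
TypeError: 'NoneType' object is not subscriptable
```

Run:
```python
from bench import arm
from h import *
g=pt(DISC,YT,-10)
for P,y in((g,YT),(pt(MOUTH,YM,-60),YM)):
  for z in(.02,.1,.2):
    print(P,z,[(dy,s,np.round(q,2)[[0,1,2,4,5]]) for dy in(-4,0,4,20) for s in(1,-1) if (q:=arm.solve_ik([*P,z],ori(y+dy,s))) is not None])
```

```text
[-0.41475753 10.23926198] 0.02 []
[-0.41475753 10.23926198] 0.1 []
[-0.41475753 10.23926198] 0.2 []
[-14.53780024  57.80685842] 0.02 []
[-14.53780024  57.80685842] 0.1 []
[-14.53780024  57.80685842] 0.2 []
```

The offset was in mm where `pt` works in metres. I'll use metres.

Run:
```python
from bench import arm
from h import *
g=pt(DISC,YT,-.010)
for s in(1,-1):
    for P,y in((( *g,.1),YT),((*MAT,.1),YM),((*pt(MOUTH,YM,-.06),.02),YM)):
        q=arm.solve_ik(P,ori(y,s)); print(s,None if q is None else np.round(q,2))
arm.move_ptp((*g,.16),ori(YT,1)); arm.movel((*g,.085))
a=arm.capture("scene");b=arm.capture("top")
f=lambda i,x,y,w,h:cv2.resize(i[y:y+h,x:x+w],(800,300),interpolation=cv2.INTER_CUBIC)
cv2.imwrite("pics/g1.png",np.vstack([f(a,330,220,160,60),f(b,130,135,160,60)])[:,:,::-1])
print(arm.get_clock(),arm.get_eef_pos(),arm.get_grip_width())
```

```text
1 [ 0.38  0.15  1.74 -0.    1.26  0.28]
1 [-0.08 -0.24  2.12 -0.    1.27 -0.33]
1 [-0.59  0.04  2.01 -0.    1.09 -0.84]
-1 [ 0.38  0.15  1.74 -0.    1.26 -2.86]
-1 [-0.08 -0.24  2.12 -0.    1.27  2.81]
-1 [-0.59  0.04  2.01 -0.    1.09  2.3 ]
4.1833 [0.5439333  0.29566285 0.08681315] 0.08536151040805119
```

View pics/g1.png

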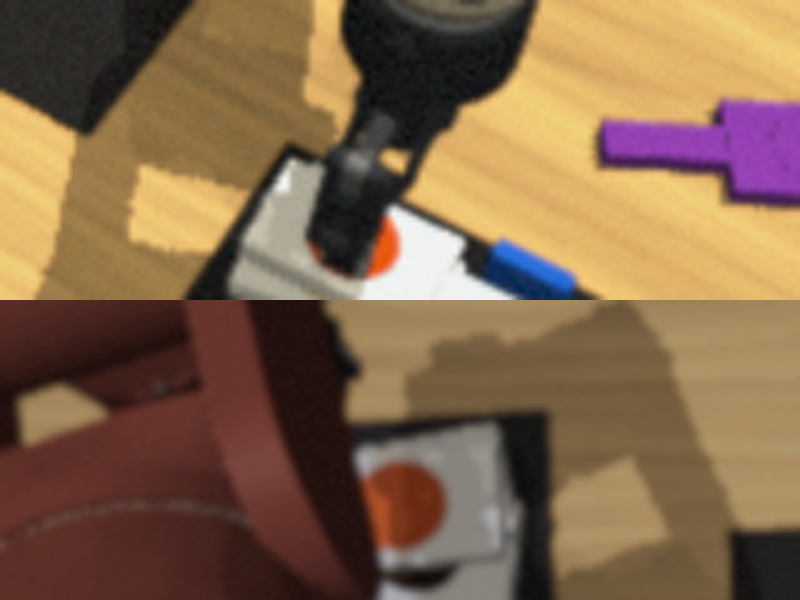

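The scene view shows the fingers straddling the disc, square to the plate, just over its centre. The arm hides the top view. I'll descend, keeping the tips above the mid plaque's face, and grip.

Run:
```python
from bench import arm
from h import *
g=pt(DISC,YT,-.010)
arm.pause(.2);print(arm.get_eef_pos())
print(arm.movel((*g,.0355),v=.06,stop_force=6)); arm.pause(.3)
print(arm.get_eef_pos(),arm.get_contact_force())
z=arm.get_eef_pos()[2]
if z>.0365: arm.movel((*g,.0355-(z-.0355)),v=.05,stop_force=6); arm.pause(.2); print(arm.get_eef_pos())
arm.close_gripper(40)
print(arm.get_grip_width(),arm.get_finger_force(),arm.get_contact_force(),arm.get_eef_pos(),arm.get_clock())
```

```text
[0.54339629 0.2955368  0.08619235]
False
[0.54295807 0.29535116 0.03588683] [ 0.04869366 -0.50948307 -0.15997203]
0.05447241021254663 43.61731767654419 [-0.01296652  0.49254356  2.25889176] [0.54303228 0.29536521 0.03592441] 6.05
```

Run:
```python
from bench import arm
from h import *
p=arm.get_eef_pos(); arm.close_gripper(60)
arm.movel((p[0],p[1],p[2]+.02),v=.04); arm.movel((p[0],p[1],.16),v=.15)
print(arm.get_grip_width(),arm.get_finger_force(),arm.get_contact_force(),arm.get_clock())
a=arm.capture("scene")
cv2.imwrite("pics/l1.png",cv2.resize(a[140:320,330:490],(640,720)[::1] if 0 else (533,600),interpolation=cv2.INTER_CUBIC)[:,:,::-1])
```

```text
0.05385549119910042 63.298537731170654 [-0.45498182 -0.03499201 -1.69688229] 7.7667
```

View pics/l1.png

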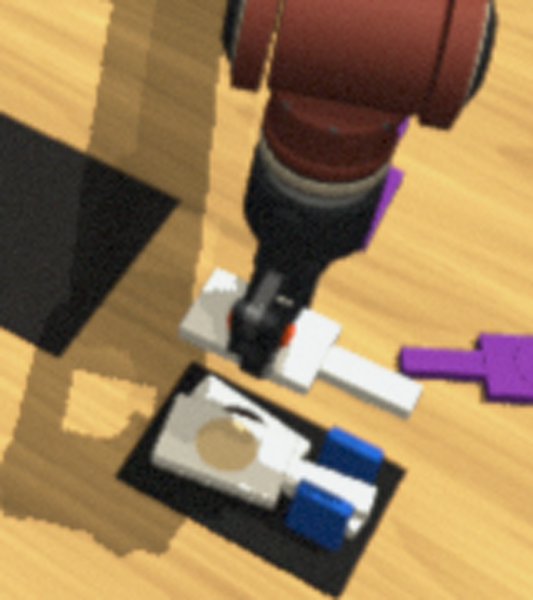

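The plaque is held level at scene (≈405,236) and the cream/brown pile is undisturbed. Now I'll lay it on the mat, already turned to the meter's heading.

Run:
```python
from bench import arm
from h import *
t=pt(MAT,YM,.02)
arm.move_ptp((*t,.12),ori(YM,1)); arm.movel((*t,.02),v=.12); arm.pause(.2)
print(arm.get_eef_pos(),arm.get_contact_force())
print(arm.movel((*t,.0045),v=.02,stop_force=4)); p=arm.get_eef_pos(); print(p,arm.get_contact_force())
arm.release(); arm.pause(.2); print(arm.get_grip_width())
arm.movel((*p[:2],.10),v=.15)
h=pt(p,YM,-.065-.006)   # handle mid, 6 mm further back
arm.move_ptp((*h,.10),ori(YM,1))
print(p,arm.get_eef_pos(),arm.get_clock())
a=arm.capture("scene");b=arm.capture("top")
f=lambda i,x,y,w,h:cv2.resize(i[y:y+h,x:x+w],(800,300),interpolation=cv2.INTER_CUBIC)
cv2.imwrite("pics/m1.png",np.vstack([f(a,256,160,160,90)[:300],f(b,236,170,160,90)])[:,:,::-1])
```

```text
[0.46128112 0.02006723 0.02093185] [ 0.46675068 -0.05553429 -1.95877248]
True
[0.46018179 0.02016179 0.00603642] [-1.229302    0.04763404  4.37182174]
0.08518411247246646
[0.46018179 0.02016179 0.00603642] [0.44103293 0.08962627 0.09836209] 12.5583
```

View pics/m1.png

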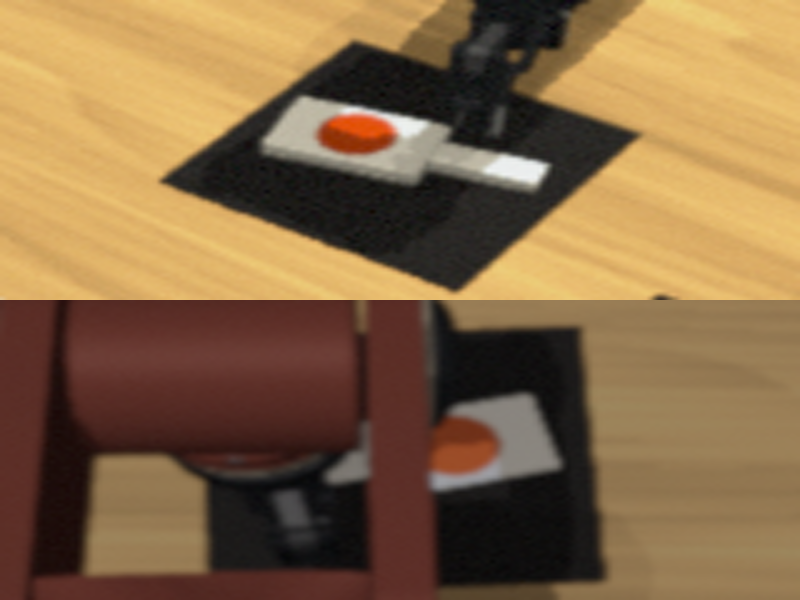

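The plaque lies flat on the mat with its handle free, at scene (≈357,194). I'll refine its position from the disc, then take the handle, lift it and stand off in front of the slot.

```bash
cat >> h.py <<'E'
def red(arm,n,z):
    i=arm.capture(n).astype(int); r,g,b=i[...,0],i[...,1],i[...,2]
    return [(int(s),onz(arm,n,c,z)) for s,c in blob((r>110)&(r-g>70)&(b<70)) if 60<s<260]
E
python3 - <<'E'
from bench import arm
from h import *
L=red(arm,"scene",.018); print(L)
e=pt((.46018,.02016),YM,.010); print('expected centre',e)
c=min(L,key=lambda t:np.hypot(*(t[1][:2]-e)))[1][:2]
d=R.from_euler('z',-YM,degrees=True).apply([*(c-e),0])*1000; print('local diff mm',d)
E
```

```text
[(126, array([0.46374632, 0.00995823, 0.018     ])), (93, array([-0.02121513, -0.20990622,  0.018     ])), (61, array([-0.02414731, -0.15046081,  0.018     ]))]
expected centre [0.4626838  0.01047852]
local diff mm [0.7697542  0.89840575 0.        ]
```

Run:
```python
from bench import arm
from h import *
h=pt((.46018,.02016),YM,.010-.081)
arm.movel((*h,.10)); arm.movel((*h,.03),v=.12); arm.movel((*h,.0065),v=.03,stop_force=6); arm.pause(.2)
print(arm.get_eef_pos(),arm.get_contact_force())
arm.close_gripper(90); p=arm.get_eef_pos(); print(p,arm.get_grip_width(),arm.get_finger_force())
arm.movel((*p[:2],.03),v=.04); arm.movel((*p[:2],.09),v=.12); print(arm.get_contact_force(),arm.get_wrist_torque())
s=pt(MOUTH,YM,-.085-.081)
arm.move_ptp((*s,.09),ori(YM,1)); arm.movel((*s,.016),v=.1); arm.pause(.3)
print(s,arm.get_eef_pos(),arm.get_grip_width(),arm.get_contact_force(),arm.get_clock())
a=arm.capture("scene");b=arm.capture("top")
f=lambda i,x,y,w,h:cv2.resize(i[y:y+h,x:x+w],(400,600),interpolation=cv2.INTER_CUBIC)
cv2.imwrite("pics/s1.png",np.hstack([f(a,200,100,100,150),f(b,370,140,100,150)])[:,:,::-1])
e=pt(MOUTH,YM,-.085);print(e,red(arm,"scene",.027),red(arm,"top",.027))
```

```text
[0.44261145 0.0889057  0.00673589] [ 0.36947094  0.2913199  -0.31529395]
[0.44264414 0.08893042 0.0069152 ] 0.01931276235679943 89.1313648223877
[ 0.56917218 -0.07651162 -2.00541678] [0.13136863 0.07363122 0.02872875]
[ 0.44343692 -0.12128749] [ 0.44382934 -0.12151096  0.01656246] 0.0196261898598516 [ 0.50193551  0.03789745 -2.1251646 ] 18.875
[ 0.4637177  -0.19970745] [(187, array([ 0.12798346, -0.40522686,  0.027     ])), (104, array([ 0.46479397, -0.20042141,  0.027     ]))] [(149, array([ 0.81574075, -0.41571096,  0.027     ]))]
```

View pics/s1.png

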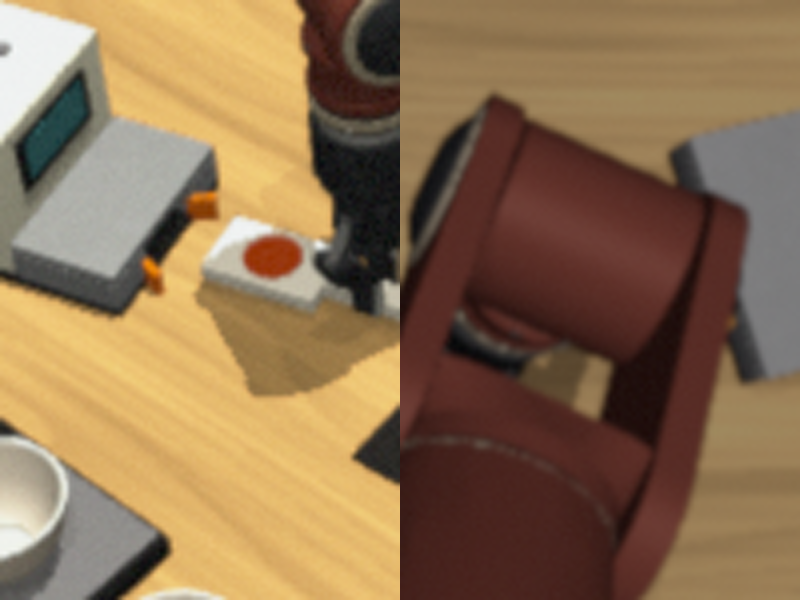

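The plaque is held level, plate first toward the mouth. Its disc at scene (≈268,164) is within about 1 mm of where I predicted, and the orange guides sit symmetrically ahead of it. I'll insert it.

Run:
```python
from bench import arm
from h import *
M=pt(MOUTH,YM,0,.0012)
T=lambda d:pt(M,YM,d-.081)
def rep(t):
    p=arm.get_eef_pos(); d=R.from_euler('z',-YM,degrees=True).apply([*(p[:2]-M),0])*1000
    print(t,'depth %.1f lat %.1f z %.4f'%(d[0]+81,d[1],p[2]),arm.get_contact_force().round(1),round(arm.get_clock(),2))
arm.movel((*T(-.085),.0132),v=.05); arm.pause(.2); rep('start')
for d,v,f in((-.03,.05,8),(.025,.04,10),(.048,.02,8)):
    r=arm.movel((*T(d),.0132),v=v,stop_force=f); rep((d,r))
    if r: break
```

```text
start depth -85.0 lat 0.0 z 0.0132 [ 0.9 -0.3 -1.9] 19.52
(-0.03, False) depth -30.3 lat -0.1 z 0.0131 [-0.3  0.8 -1.4] 20.77
(0.025, False) depth 24.8 lat -0.1 z 0.0131 [-0.4  0.1 -1. ] 22.3
(0.048, True) depth 40.6 lat -0.9 z 0.0118 [ 1.  -0.7 -0.2] 23.15
```

```bash
cat >> h.py <<'E'
M=pt(MOUTH,YM,0,.0012)
T=lambda d:pt(M,YM,d-.081)
def rep(arm,t):
    p=arm.get_eef_pos(); d=R.from_euler('z',-YM,degrees=True).apply([*(p[:2]-M),0])*1000
    print(t,'depth %.1f lat %.1f z %.4f'%(d[0]+81,d[1],p[2]),arm.get_contact_force().round(1),round(arm.get_clock(),2))
E
python3 - <<'E'
from bench import arm
from h import *
arm.pause(.3); rep(arm,'now')
print(arm.movel((*T(.050),.0132),v=.015,stop_force=12)); rep(arm,'push'); arm.pause(.3); rep(arm,'settled')
a=arm.capture("scene");cv2.imwrite("pics/i1.png",cv2.resize(a[110:210,200:320],(720,600),interpolation=cv2.INTER_CUBIC)[:,:,::-1])
E
```

```text
now depth 40.1 lat -1.2 z 0.0114 [ 0.2 -0.5 -0.9] 23.45
True
push depth 41.1 lat -1.5 z 0.0110 [-1.1  1.8  3.9] 23.88
settled depth 41.1 lat -1.5 z 0.0109 [1.1 0.4 4.3] 24.18
```

View pics/i1.png

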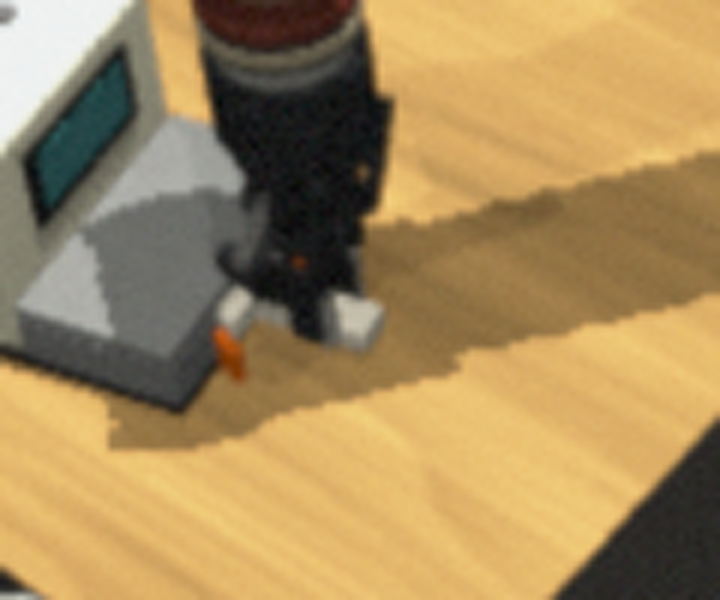

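The plate is in the slot with only a short piece of white showing at the mouth, and the handle sticks out. It has touched the floor (TCP z 0.0109). One firmer push will show whether this is the stop.

Run:
```python
from bench import arm
from h import *
p=arm.get_eef_pos(); x=np.array([*pt((0,0),YM,1),0])
for k in range(2):
    q=arm.get_eef_pos()+x*.008; q[2]=.0118
    print(arm.movel(q,v=.02,stop_force=20)); rep(arm,'push'); print('axial',arm.get_contact_force()@x)
arm.pause(.3); rep(arm,'settled'); print(arm.get_grip_width())
```

```text
True
push depth 41.0 lat -1.4 z 0.0110 [-0.6  2.4  4.3] 24.57
axial -2.4593660991559547
True
push depth 40.9 lat -1.3 z 0.0111 [-1.8  3.3  5.4] 24.89
axial -3.647024205226042
settled depth 40.9 lat -1.3 z 0.0111 [-0.8  3.5  5.2] 25.19
0.019411516794933522
```

A 20 N push with no advance, at depth 41 mm against 40 nominal, means it is home. I'll release, rise clear and check.

Run:
```python
from bench import arm
from h import *
arm.release(); arm.pause(.3)
p=arm.get_eef_pos(); arm.movel((*p[:2],.15),v=.12)
arm.move_j([.75,-.1,1.7,0,1.5,0]); arm.pause(.2)
print(arm.get_eef_pos(),arm.get_clock())
a=arm.capture("scene");b=arm.capture("top")
f=lambda i,x,y,w,h:cv2.resize(i[y:y+h,x:x+w],(400,300),interpolation=cv2.INTER_CUBIC)
cv2.imwrite("pics/f1.png",np.vstack([np.hstack([f(a,200,110,80,60),f(b,400,160,80,60)]),np.hstack([f(a,120,180,340,200),f(b,130,60,340,200)])])[:,:,::-1])
```

```text
[0.37124079 0.44643154 0.26942666] 30.1583
```

View pics/f1.png

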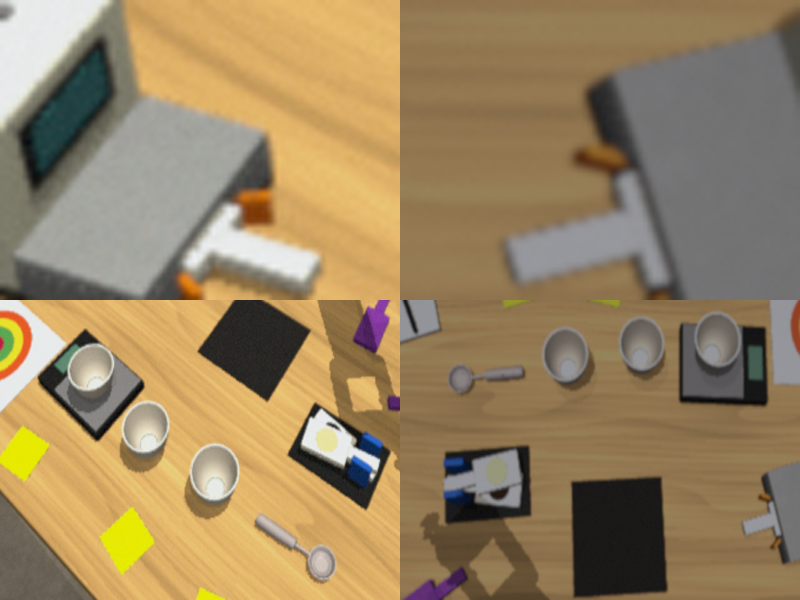

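The plaque is in the slot with its handle out, and the pile, bowls and spoon are unmoved. I'll check the seating depth from the pixels: handle end at top (422.2,212), and its top-face end at scene (263,162).

Run:
```python
from bench import arm
from h import *
r=R.from_euler('z',-YM,degrees=True)
L=lambda P:(r.apply(P-np.array([*M,0]))*1000).round(1)
print('top end',L(onz(arm,'top',(422.2,212),.022)),'near edge',L(onz(arm,'top',(400+212/5,160+178/5),.022)),L(onz(arm,'top',(400+248/5,160+290/5),.022)))
print('top roof',L(onz(arm,'top',(443.1,174.8),.042)),L(onz(arm,'top',(461.5,235),.042)))
print('scene end',L(onz(arm,'scene',(200+320/5,110+255/5),.022)),L(onz(arm,'scene',(200+302/5,110+280/5),.022)),'roof',L(onz(arm,'scene',(253.1,136.5),.042)),L(onz(arm,'scene',(228.8,169.4),.042)))
```

```text
top end [-66.2  -2.2  22. ] near edge [-6.7 24.5 22. ] [ -6.2 -31.9  22. ]
top roof [ 2.3 70.4 42. ] [  0.8 -77.5  42. ]
scene end [-66.6 -10.4  22. ] [-66.3  11.5  22. ] roof [ -0.5 -71.8  42. ] [-2.2 74.3 42. ]
```

The handle end sits 65–68 mm out of the mouth against 66 mm nominal, so the plaque is fully home.

```bash
python3 -c "
from bench import arm
print(arm.close_job())"
```

```text
the job is handed in; nothing more can be done
None
```

The job is handed in at about 30 s on the clock: I lifted the red-disc plaque off the pile, laid it on the mat, re-gripped it by the handle and slid it fully home in the meter, with the pile, bowls and spoon looking unmoved in the last pictures.

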